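# Tighten the clamp screw with the click wrench until it gives

## Robot

A 6-joint arm with a two-finger parallel gripper is mounted at the origin on a cart in front of the work surface, level with it; the furniture and walls round the work are solid. World frame = base frame: x ahead of the robot, y to its left, z up, the work surface at z = 0. Lengths are in mm, angles in rad, forces in N, time in s.
With the tool pointing down it reaches from about 350 to 775 mm from the base axis. Payload 7.3 kg.
Tool frame: the origin (TCP) lies on the front face of the gripper's body, between the roots of the fingers; the fingertips stand 66 mm ahead of it and the grasp point (between the pads) lies 47 mm ahead of it (bot.tip_extent is the distance from the TCP to the fingertips, in mm); z points along the fingers, y is the line along which they close (so a half turn about z gives the same grasp; the last joint's range is limited). The gripper opens to 92 mm and grips with 3 to 60 N. Pads are 19 mm wide; open, the fingers measure 130 mm over their backs; the gripper's body (75 mm by 190 mm) begins 47 mm behind the grasp point.
Start: joints at [1.067, 0.342, 1.524, -0, 1.275, -0.146], TCP at [183.846, 491.771, 292.241] pointing down, gripper open.
Joint ranges: [-2.53, 2.53], [-0.77, 2.02], [0.04, 2.7], [-1, 4.14], [0.28, 2.66], [-3.11, 3.11]. Speed limits (rad/s): [2.57, 2.57, 3.14, 3.14, 3.14, 3.14].

## Interface

Orientations are given as [roll, pitch, yaw] about the fixed x, y, z axes, in that order (R = Rz(yaw) Ry(pitch) Rx(roll)).
In Python, from plant import readout, viewer, order, bot gives the robot as it stands.
- The arm moves only by the shell command python3 -m creep 'ROWS'. ROWS is text: rows parted by semicolons, each of 7 numbers parted by spaces: the shift along the world's x, y, z in m, then the turn, a rotation vector about the world's x, y, z in rad, then the opening in per cent of the stroke, from 0 (shut) to 100 (fully open). A call has 1 to 8 rows; each row shifts and turns the commanded pose from where the row before left it; what a row does not reach is not made up. A row lasts 1/12 s, in which the tool goes at most 41.7 mm and 7.16 degrees, less where a joint would pass 70% of its speed; a pose out of reach is approached as far as the arm can. A call is refused whole if a number of a shift passes 0.0417 or a number of a turn 0.125, either way. A call with a gripper value outside its range is refused whole. The fingers move at their own pace and stop on an object; the grip force is fixed at half the most. Time passes only in rows, so rows that do not move let the fingers close. It gives the time, the measured TCP pose, the force, the opening and the grip force at its end, in the units of the state.
- readout.get_obs(): the state, without advancing time (a new reading comes with each control period).
- viewer.capture(name): name is "scene" or "top" or "wrist"; returns the picture (420x560x3 uint8, red, green, blue); there is no depth.
- viewer.camera_info(name): a dict with "fx", "fy", "cx", "cy" (pixels), "D" ([k1, k2, p1, p2, k3] as OpenCV has them; the pictures are not rectified), "origin" and "rotation" of the camera in the world. Camera axes: x right, y up, looking along -z (the intrinsics and any distortion apply to the point x, -y, -z); pixel columns grow to the right and rows downward; lengths in mm; the calibration is good to about 2 mm. A picture is of the moment at which its call begins: read the wrist's pose just before it. camera_info takes no time and is no camera call; for the wrist camera it gives the pose at the moment of the call.
- order.close_job(): hands the job in; it is judged then, once.
The state is a dict: "time": time; "joint_positions": joint angles; "dq": joint speeds; "tau": joint torques, N m; "tool_pos": TCP position; "tcp_rot": TCP orientation; "contact_force": force on the tool from outside, world axes, zero at the start; "moment": the same for the moment, N m; "grip_width": finger opening in mm; "finger_force": force on a finger pad.
Only numpy, scipy, OpenCV 4.12 (cv2) and the standard library are available. Lean on these libraries where they do the work, as an engineer would, in place of code of your own. Each camera call takes 0.05 s, during which the arm holds its last target. There are 200 camera calls.

## Task

Fetch the click wrench from its wooden rest, put its square socket fully down over the square screw head on top of the clamp post, and turn the handle clockwise (seen from above) until the screw comes up tight and the wrench gives once. Stop as soon as it has clearly given by a few degrees, well short of ten, then ease off and let go, leaving the wrench sitting on the tightened screw. Leave the other things on the bench where they are.

Things in the scene. Friction and masses are not known exactly. Their poses are not given: they have to be found in the camera images.
- click_wrench: handle and yoke of the wrench. Origin on the socket's axis, at the underside; z up. The handle runs along -x: a 16 mm wide neck, then a flat-sided black rubber grip 22 mm wide (y), 26 mm high (z 0 to 26), from x = -73 to -207 mm, and a cap to -218 mm. Whole wrench 0.28 kg, centre of mass near x = -80 mm. Starts level in its rest, underside 45 mm above the bench.
- wrench_grip (a point): point in the middle of the grip, 110 mm behind the socket's axis and 13 mm above the underside, axes as the handle's: a good place to grasp across y. On the rest the handle is clear underneath from 75 to 155 mm behind the socket's axis, down to the rest's 6 mm foot plate (56 mm wide). Tall dark stacks, 0.6 m high, stand to the right of the bench.
- socket: the wrench's steel socket: a square ring open right through, 51 mm outside, 36.4 mm across the flats inside, 26 mm high. Origin at the centre of its underside, z up, flats along x and y. Its axes keep to the handle's up to about 0.9 N m; then the handle gives: it turns on clockwise round the socket at nearly the same torque, to a hard end at 0.30 rad, and springs back when eased.
- screw_head (a point): centre of the top of the square screw head, z up, flats along x and y; the socket fits in any quarter turn. 34 mm across flats, 28 mm high, the top 7 mm tapering to 24 mm as a lead-in. It stands on a round collar 62 mm across, 28 mm below this point and 65 mm above the bench, on which the seated socket rests. Most room with the handle pointing from the screw away from the robot: it then turns from ahead-left to straight ahead.
- screw_corner (a point): a corner of the screw head, 17 mm each way from its axis, 7 mm below its top; turns with it. The screw turns clockwise under light drag (0.15 N m) for an unknown 0.25 to 0.65 rad, then comes up tight. The socket has about 0.07 rad of play on it each way. A card rack 77 mm high stands to the right of the post, a soldering iron in its stand to the left.
- screw_dish: bystander: round steel dish of small screws, 83 across x22 mm; origin at the centre of its underside
- marker: bystander: marker pen, 16x122x17 mm; origin at the centre of its underside
- flux_bottle: bystander: small bottle with a needle cap, 36 across x88 tall mm; origin at the centre of its underside
- multimeter: bystander: multimeter lying face up, 74x148x45 mm; origin at the centre of its underside

How it is judged:
By the outcome, as a careful person would: the job done as asked, in the order asked, and still so for the second after the job is handed in, with the robot touching nothing.
It also fails if it takes over 70 s, if anything falls off the work surface, if the arm or the gripper's body presses on something with over 40 N, if the wrist force passes 120 N, or if a joint passes its speed limit or range.

## Working session

There is one attempt and no reset: what is moved stays moved. The work goes in short steps, Python scripts to look and compute and a shell command to move; the robot and the scene stay as the last step left them, time stands still between calls to the robot, and variables do not carry over. Pictures are saved under pics/ and viewed, at most 10 in all, crops included, and the job is handed in when it is done.

```bash
mkdir -p pics; ls; python3 - <<'E'
from plant import readout, viewer, order, bot
import cv2,numpy as np
o=readout.get_obs();print(o)
for n in ("scene","top"):
    im=viewer.capture(n);print(n,viewer.camera_info(n));cv2.imwrite(f"pics/{n}0.png",im[:,:,::-1])
E
```

```text
pics
{'time': 0.0, 'joint_positions': array([ 1.06701370e+00,  3.42740707e-01,  1.52499567e+00,  4.31465868e-07,
        1.27541879e+00, -1.46024961e-01]), 'dq': array([-0.00142231,  0.00148763, -0.00055353, -0.00043896, -0.00090552,
       -0.00042678]), 'tau': array([ 2.74539962e-04, -4.31253433e+01, -2.44212574e+01,  7.18394620e-02,
        5.61128114e-02, -1.38628261e-04]), 'tool_pos': array([183.68543593, 491.49471048, 291.5430078 ]), 'tcp_rot': array([-3.14004682e+00, -2.27764975e-04,  2.78383469e+00]), 'contact_force': array([ 0.12280898, -0.65728765, -0.17473231]), 'moment': array([-0.05355271,  0.02507674, -0.00384457]), 'finger_force': 0.0, 'grip_width': 91.95586769527844}
scene {'fx': 539.5743863201504, 'fy': 539.5743863201504, 'cx': 264.53379155192664, 'cy': 201.46536280249282, 'D': array([-0.00386396,  0.        ,  0.        ,  0.        ,  0.        ]), 'origin': array([  92.03241719, -109.96418424,  806.89172009]), 'rotation': array([ 0.71684378,  0.01400922, -0.78987496])}
top {'fx': 456.81501136713115, 'fy': 456.81501136713115, 'cx': 282.33777761547435, 'cy': 202.0936623471936, 'D': array([-0.07710692,  0.        ,  0.        ,  0.        ,  0.        ]), 'origin': array([ 325.34835408,  326.634616  , 1023.78414893]), 'rotation': array([ 0.22464946,  0.00440224, -1.53858422])}
```

View pics/scene0.png

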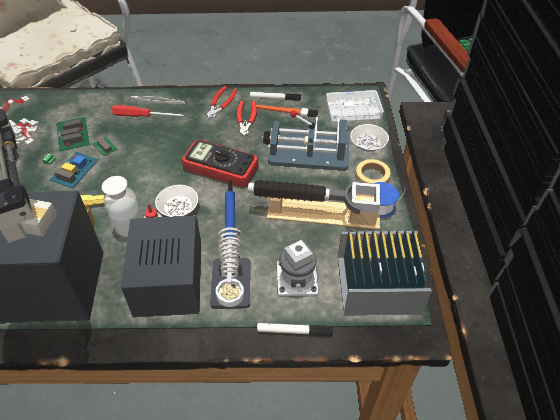

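View pics/top0.png

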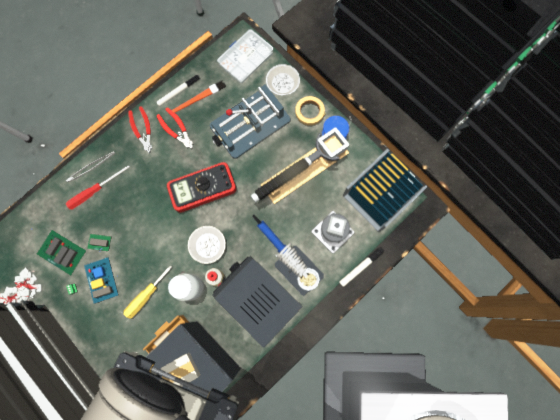

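The scene view shows the socket at about (367,193), the grip running left to (255,187), and the post at (298,260). In the top view the socket is at (331,146), the grip end at (258,196), and the post at (334,228). I'll crop in to get exact corners.

```bash
cat > h.py <<'E'
import cv2,numpy as np
from scipy.spatial.transform import Rotation as R
from plant import readout, viewer
def ray(n,uv,ci=None):
    c=ci or viewer.camera_info(n)
    K=np.array([[c['fx'],0,c['cx']],[0,c['fy'],c['cy']],[0,0,1]])
    p=cv2.undistortPoints(np.array(uv,float).reshape(-1,1,2),K,c['D']).reshape(-1,2)
    d=np.c_[p[:,0],-p[:,1],-np.ones(len(p))]@R.from_euler('xyz',c['rotation']).as_matrix().T
    return np.array(c['origin']),d
def plane(n,uv,z,ci=None):
    o,d=ray(n,uv,ci); return o+d*((z-o[2])/d[:,2])[:,None]
def tri(r1,r2):
    out=[]
    for a,b in zip(r1[1],r2[1]):
        s=np.linalg.lstsq(np.c_[a,-b],r2[0]-r1[0],rcond=None)[0]
        p,q=r1[0]+s[0]*a,r2[0]+s[1]*b; out.append(np.r_[(p+q)/2,np.linalg.norm(p-q)])
    return np.array(out)
E
python3 - <<'E'
import cv2,numpy as np
def crop(n,x,y,w,h,s): return cv2.resize(cv2.imread(f'pics/{n}0.png')[y:y+h,x:x+w],None,fx=s,fy=s,interpolation=cv2.INTER_CUBIC)
a=crop('scene',240,170,160,60,5)   # 800x300
b=crop('scene',270,230,60,60,5); c=crop('top',305,120,60,60,5)
d=crop('top',305,200,40,60,5)
cv2.imwrite('pics/c1.png',np.vstack([a,np.hstack([b,c,d])]))
E
```

```text
(no output)
```

View pics/c1.png

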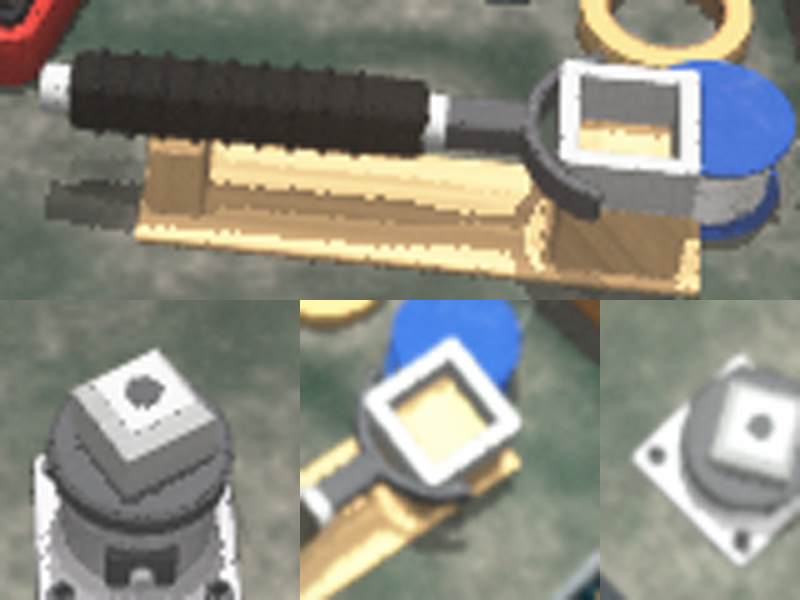

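The crop resolves the socket's four outer top corners in both views, the screw's central hole and the head's edges. Now I'll triangulate.

```bash
python3 - <<'E'
from h import *
np.set_printoptions(precision=1,suppress=True)
s=np.array([[562,60],[700,72],[698,172],[562,163]])/5+[240,170]
t=np.array([[152,38],[220,122],[135,187],[65,103]])/5+[305,120]
T=tri(ray('scene',s),ray('top',t));print(T);print('mean',T.mean(0))
for n,p in(('scene',s),('top',t)):
    P=plane(n,p,71);print(n,P,P.mean(0),[np.linalg.norm(P[i]-P[i-1]) for i in range(4)])
    for i in range(4): 
        v=P[i]-P[i-1]; print(round(float(np.degrees(np.arctan2(v[1],v[0]))),1),end=' ')
hs,ht=[[299,248.2]],[[337,225.2]]
print('screw',tri(ray('scene',hs),ray('top',ht)),plane('scene',hs,93),plane('top',ht,93))
# handle cap end
g=np.array([[40,85]])/5+[240,170]; g=np.vstack([g,[240+250/5,170+103/5],[240+85/5,170+95/5]])
print('handle axis pts z60',plane('scene',g,60))
# screw head lower corners scene at z 65..: left/right/front silhouette
c=np.array([[155,48],[72,92],[222,120],[127,195]])/5+[270,230]
print(plane('scene',c[:3],86),plane('scene',c[3:],65))
ci=viewer.camera_info('wrist');print(ci);o=readout.get_obs();print(o['tool_pos'],o['tcp_rot'])
E
```

```text
[[682.5 240.4 106.3  42.3]
 [660.7 199.4 132.   12.2]
 [671.7 215.1  52.4  46.3]
 [705.  262.3   3.8  11.3]]
mean [680.  229.3  73.7  28. ]
scene [[688.3 265.1  71. ]
 [718.9 224.5  71. ]
 [678.9 195.5  71. ]
 [648.4 233.2  71. ]] [683.6 229.6  71. ] [np.float64(51.019549263618494), np.float64(50.80967578969203), np.float64(49.42681363873694), np.float64(48.45350744384373)]
38.6 -52.9 -144.1 129.0 top [[716.7 225.1  71. ]
 [678.  194.9  71. ]
 [646.6 232.3  71. ]
 [684.7 263.5  71. ]] [681.5 229.   71. ] [np.float64(49.989062449550296), np.float64(49.078099349806614), np.float64(48.83887736918454), np.float64(49.21495597116552)]
-50.2 -142.0 130.0 39.4 screw [[492.5 222.9  95.1   1.2]] [[494.2 223.6  93. ]] [[492.3 223.   93. ]]
handle axis pts z60 [[551.  403.5  60. ]
 [599.2 340.5  60. ]
 [559.2 387.7  60. ]]
[[513.6 236.4  86. ]
 [481.1 243.8  86. ]
 [507.  201.   86. ]] [[474.7 212.5  65. ]]
{'fx': 369.99444729554426, 'fy': 369.99444729554426, 'cx': 281.79611829297056, 'cy': 212.88597754899737, 'D': array([0., 0., 0., 0., 0.]), 'origin': array([104.9, 522. , 383.3]), 'rotation': array([-0.3,  0. ,  1.2])}
[183.7 491.5 291.6] [-3.1 -0.   2.8]
```

```bash
python3 - <<'E'
from h import *
np.set_printoptions(precision=0,suppress=True)
print('meter top z45',plane('scene',[[258,160],[248,182],[190,143],[184,165]],45))
print('iron tip tri',tri(ray('scene',[[231,183]]),ray('top',[[255,218]])), 'blue/silver', tri(ray('scene',[[230,228]]),ray('top',[[283,250]])))
print('rack corners z77',plane('scene',[[341,236],[416,233],[430,288],[343,288]],77),plane('top',[[381,150],[427,182],[391,227],[345,188]],77))
print('dark box top',plane('scene',[[131,225],[201,221],[195,263],[125,262]],100))
print('fixture',plane('scene',[[268,125],[350,125],[348,165],[270,160]],50))
u=np.array([np.cos(np.radians(128.5)),np.sin(np.radians(128.5))]);g=np.array([682.5,229.3])+110*u;print('grip',g)
E
python3 -m creep '0.036 -0.0147 0 0 0 -0.045 60; 0.036 -0.0147 0 0 0 -0.045 60; 0.036 -0.0147 0 0 0 -0.045 60; 0.036 -0.0147 0 0 0 -0.045 60; 0.036 -0.0147 0 0 0 -0.045 60; 0.036 -0.0147 0 0 0 -0.045 60; 0.036 -0.0147 0 0 0 -0.045 60; 0.036 -0.0147 0 0 0 -0.045 60'
```

```text
meter top z45 [[626. 452.  45.]
 [569. 423.  45.]
 [563. 589.  45.]
 [513. 549.  45.]]
iron tip tri [[498. 390. 121.   3.]] blue/silver [[439. 332. 100.   5.]]
rack corners z77 [[572. 197.  77.]
 [665. 110.  77.]
 [589.  32.  77.]
 [494. 130.  77.]] [[665. 125.  77.]
 [596.  27.  77.]
 [495. 107.  77.]
 [577. 205.  77.]]
dark box top [[329. 455. 100.]
 [417. 377. 100.]
 [354. 319. 100.]
 [278. 400. 100.]]
fixture [[711. 508.  50.]
 [831. 383.  50.]
 [735. 311.  50.]
 [639. 431.  50.]]
grip [614. 315.]
time: 0.77
tool_pos: [473.3, 373.0, 291.8]
tcp_rot: [-3.141, -0.0, 2.421]
contact_force: [0.1, 0.5, -0.3]
grip_width: 55.2
finger_force: 0.0
```

```bash
python3 - <<'E'
from h import *
import pickle
ci=viewer.camera_info('wrist'); im=viewer.capture('wrist'); pickle.dump(ci,open('w1.pkl','wb'))
cv2.imwrite('pics/w1.png',im[:,:,::-1]); print(ci['origin'],ci['rotation'])
E
```

```text
[409.85688809 429.05359961 383.51893111] [-0.30952111  0.0014689   0.8504863 ]
```

View pics/w1.png

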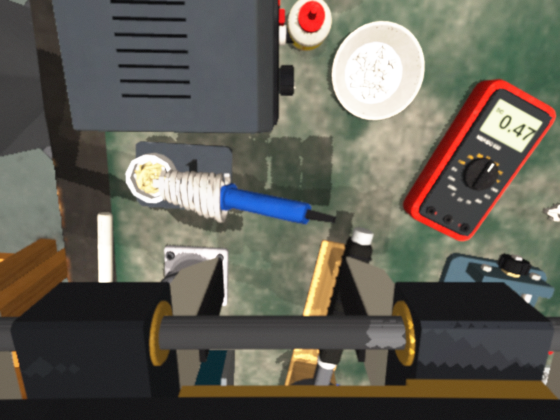

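```bash
python3 - <<'E'
from h import *
import pickle
np.set_printoptions(precision=0,suppress=True)
ci=pickle.load(open('w1.pkl','rb'))
print(tri(ray('wrist',[[307,213],[222,195]],ci),ray('scene',[[231,190],[230,228]])))
def crop(n,x,y,w,h,s): return cv2.resize(cv2.imread(f'pics/{n}0.png')[y:y+h,x:x+w],None,fx=s,fy=s,interpolation=cv2.INTER_LANCZOS4)
cv2.imwrite('pics/c2.png',np.hstack([crop('scene',279,234,40,40,10),crop('top',317,206,40,40,10)]))
E
```

```text
[[491. 385. 111.   6.]
 [441. 338.  91.  10.]]
```

View pics/c2.png

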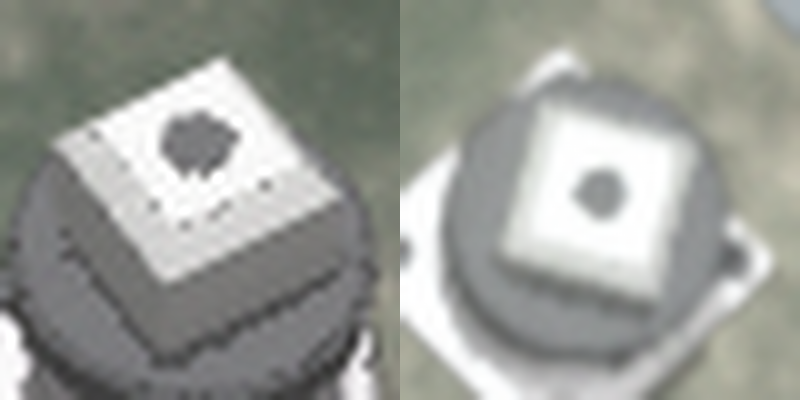

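```bash
python3 -m creep '0.036 -0.0147 -0.015 0 0 -0.045 60; 0.036 -0.012 -0.015 0 0 -0.045 60; 0.036 -0.012 -0.015 0 0 -0.045 60; 0.036 -0.012 -0.015 0 0 -0.045 60; 0.01 -0.02 -0.015 0 0 0 60; 0 0 0 0 0 0 60'
```

```text
time: 1.32
tool_pos: [627.3, 298.9, 211.6]
tcp_rot: [-3.134, -0.001, 2.239]
contact_force: [-0.3, -0.1, -0.5]
grip_width: 55.3
finger_force: 0.0
```

```bash
python3 -m creep '0 0 -0.03 0 0 0 60; 0 0 -0.03 0 0 0 60; 0 0 -0.025 0 0 0 60; 0 0 -0.0165 0 0 0 60; 0 0 0 0 0 0 60'
python3 - <<'E'
from h import *
np.set_printoptions(precision=1,suppress=True)
for n,p in(('scene',np.array([[52,143],[168,283],[343,197],[222,57]])/10+[279,234]-.5+.05),('top',np.array([[100,248],[255,305],[297,150],[135,100]])/10+[317,206]-.5+.05)):
    P=plane(n,p,86)
    print(n,P,P.mean(0),[(round(float(np.linalg.norm(P[i]-P[i-1])),1),round(float(np.degrees(np.arctan2(*(P[i]-P[i-1])[1::-1]))),1)) for i in range(4)])
E
```

```text
time: 1.73
tool_pos: [623.0, 303.3, 111.2]
tcp_rot: [-3.134, -0.003, 2.245]
contact_force: [-0.5, -0.9, 0.4]
grip_width: 55.1
finger_force: 0.0
scene [[481.2 245.4  86. ]
 [474.  212.8  86. ]
 [506.4 203.8  86. ]
 [513.8 237.2  86. ]] [493.8 224.8  86. ] [(33.6, 165.9), (33.4, -102.5), (33.6, -15.5), (34.2, 77.5)]
top [[482.1 243.9  86. ]
 [471.1 211.6  86. ]
 [504.  203.   86. ]
 [513.6 236.9  86. ]] [492.7 223.9  86. ] [(32.3, 167.5), (34.1, -108.8), (34.1, -14.7), (35.3, 74.2)]
```

```bash
python3 -m creep '0.002 -0.0025 0 0 0 0 40; 0 0 0 0 0 0 10; 0 0 0 0 0 0 0; 0 0 0 0 0 0 0; 0 0 0 0 0 0 0; 0 0 0 0 0 0 0'
```

```text
time: 2.23
tool_pos: [628.6, 301.4, 117.2]
tcp_rot: [3.138, 0.001, 2.244]
contact_force: [0.8, 1.7, 3.0]
grip_width: 22.2
finger_force: 30.0
```

```bash
python3 -m creep '0 0 0 0 0 0 0; 0 0 0 0 0 0 0; 0 0 0 0 0 0 0'; python3 -m creep '0 0 0.02 0 0 0 0; 0 0 0.03 0 0 0 0; 0 0 0.03 0 0 0 0; 0 0 0.025 0 0 0 0; 0 0 0 0 0 0 0; 0 0 0 0 0 0 0'; python3 - <<'E'
from h import *
for i in range(1):
    o=readout.get_obs();print(o['tool_pos'],o['tcp_rot'],o['contact_force'],o['moment'])
a=viewer.capture('scene');b=viewer.capture('top')
cv2.imwrite('pics/s2.png',a[:,:,::-1]);cv2.imwrite('pics/t2.png',b[:,:,::-1])
def crop(im,x,y,w,h,s): return cv2.resize(im[y:y+h,x:x+w,::-1],None,fx=s,fy=s,interpolation=cv2.INTER_CUBIC)
cv2.imwrite('pics/c3.png',np.hstack([crop(a,270,120,160,120,2.5),crop(b,250,80,160,120,2.5)]))
E
```

```text
time: 2.48
tool_pos: [628.6, 301.5, 117.2]
tcp_rot: [3.138, 0.001, 2.244]
contact_force: [0.8, 0.5, 5.7]
grip_width: 22.0
finger_force: 30.0
time: 2.98
tool_pos: [627.9, 300.9, 221.3]
tcp_rot: [3.14, 0.001, 2.244]
contact_force: [-0.2, 0.0, -3.4]
grip_width: 22.0
finger_force: 30.0
[627.88095885 300.90083201 221.3238515 ] [3.14038690e+00 5.68336625e-04 2.24377607e+00] [-0.24972682  0.0149404  -3.37567258] [-0.01052131  0.0096753   0.02303786]
```

View pics/c3.png

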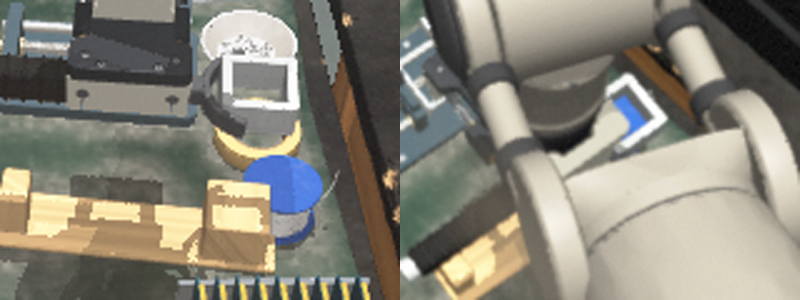

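The wrench is off its rest and level in the gripper. The scene view shows the socket ring at crop (223–298, 52–108), and the arm hides most of the top view.

```bash
cat >> h.py <<'E'
def ring(n,p,z,ci=None):
    P=plane(n,p,z,ci)
    d=[P[(i+1)%4]-P[i] for i in range(4)]
    a=[np.degrees(np.arctan2(v[1],v[0])) for v in d]; 
    m=np.degrees(np.angle(np.mean(np.exp(4j*np.radians(a)))))/4
    print(n,'z',z,'ctr',P.mean(0).round(1),'sides',np.round([np.linalg.norm(v) for v in d],1),'ang',np.round(a,1),'mod90',round(float(m),1))
E
python3 - <<'E'
from h import *
p=np.array([[223,52],[298,60],[297,108],[220,104]])/2.5+[270,120]
for z in(170,175,180): ring('scene',p,z)
E
```

```text
scene z 170 ctr [687.4 232.  170. ] sides [51.2 47.2 50.8 51.5] ang [ -55.2 -144.7  129.7   36. ] mod90 36.4
scene z 175 ctr [682.7 229.3 175. ] sides [50.8 46.8 50.4 51.1] ang [ -55.2 -144.7  129.7   36. ] mod90 36.4
scene z 180 ctr [678.  226.6 180. ] sides [50.4 46.4 50.  50.7] ang [ -55.2 -144.7  129.7   36. ] mod90 36.4
```

```bash
python3 -m creep '-0.014 0.0013 0 0 0 -0.08 0; -0.014 0.0013 0 0 0 -0.1 0; -0.014 0.0013 0 0 0 -0.1 0; -0.014 0.0013 0 0 0 -0.11 0; -0.014 0.0013 0 0 0 -0.11 0; -0.014 0.0013 0 0 0 -0.11 0; -0.014 0.0012 0 0 0 -0.11 0; -0.014 0.0012 0 0 0 -0.1 0'; python3 -m creep '0 0 0 0 0 -0.08 0; 0 0 0 0 0 -0.02 0; 0 0 0 0 0 0 0; 0 0 0 0 0 0 0'; python3 - <<'E'
from h import *
o=readout.get_obs();print(o['tool_pos'],o['tcp_rot'],o['contact_force'],o['moment'])
a=viewer.capture('scene');b=viewer.capture('top')
cv2.imwrite('pics/s3.png',a[:,:,::-1]);cv2.imwrite('pics/t3.png',b[:,:,::-1])
def crop(im,x,y,w,h,s): return cv2.resize(im[y:y+h,x:x+w,::-1],None,fx=s,fy=s,interpolation=cv2.INTER_CUBIC)
cv2.imwrite('pics/c4.png',np.hstack([crop(a,240,170,100,100,4),crop(b,280,170,100,100,4)]))
E
```

```text
time: 3.75
tool_pos: [514.2, 310.7, 218.1]
tcp_rot: [-3.138, 0.003, 1.418]
contact_force: [0.1, 0.7, -2.9]
grip_width: 21.4
finger_force: 30.0
time: 4.08
tool_pos: [515.8, 310.9, 219.6]
tcp_rot: [-3.14, 0.001, 1.326]
contact_force: [1.6, -0.1, -2.5]
grip_width: 21.7
finger_force: 30.0
[515.8354359  310.91781131 219.55301384] [-3.14026994e+00  1.24724518e-03  1.32577226e+00] [ 1.64949906 -0.05235126 -2.46226541] [-0.00856282  0.05178369  0.01448985]
```

View pics/c4.png

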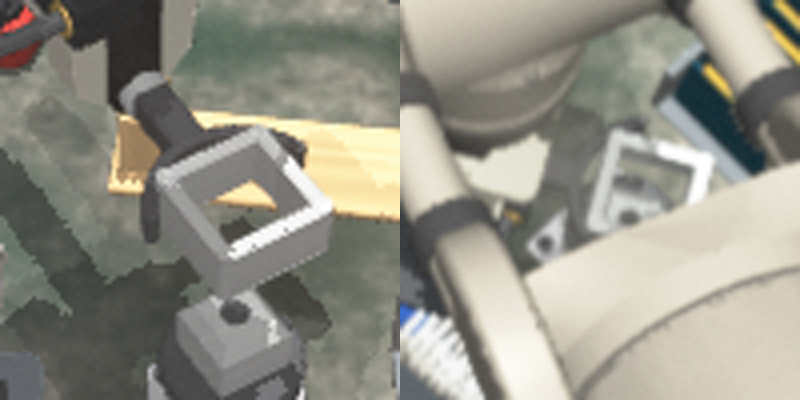

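```bash
python3 - <<'E'
from h import *
p=np.array([[160,180],[262,127],[332,208],[223,254]])/4+[240,170]
ring('scene',p,173.4)
q=np.array([[203,130],[315,155]])
# inner corners
i=np.array([[178,185],[258,143],[304,204],[230,243]])/4+[240,170]; ring('scene',i,173.4)
E
```

```text
scene z 173.4 ctr [493.  222.  173.4] sides [48.  47.4 46.9 42.3] ang [ -12.  -104.4  161.8   77. ] mod90 -14.4
scene z 173.4 ctr [491.9 221.9 173.4] sides [37.6 34.3 34.  33.7] ang [ -11.9 -107.8  167.4   78.3] mod90 -13.5
```

```bash
python3 -m creep '0.001 0.0015 -0.015 0 0 0 0; 0 0 -0.02 0 0 0 0; 0 0 -0.012 0 0 0 0; 0 0 0 0 0 0 0; 0 0 0 0 0 0 0; 0 0 0 0 0 0 0'; python3 - <<'E'
from h import *
o=readout.get_obs();print(o['tool_pos'],o['tcp_rot'],o['contact_force'],o['moment'])
a=viewer.capture('scene');b=viewer.capture('top')
cv2.imwrite('pics/s4.png',a[:,:,::-1]);cv2.imwrite('pics/t4.png',b[:,:,::-1])
def crop(im,x,y,w,h,s): return cv2.resize(im[y:y+h,x:x+w,::-1],None,fx=s,fy=s,interpolation=cv2.INTER_CUBIC)
cv2.imwrite('pics/c5.png',np.hstack([crop(a,265,205,80,100,5),crop(b,300,190,80,100,5)]))
E
```

```text
time: 4.68
tool_pos: [517.5, 312.8, 174.6]
tcp_rot: [3.14, -0.001, 1.324]
contact_force: [0.3, 0.0, -1.9]
grip_width: 21.7
finger_force: 30.0
[517.4540244  312.80888435 174.57082991] [ 3.14035069e+00 -8.81952182e-04  1.32405813e+00] [ 0.30075867  0.01336467 -1.92695046] [-0.02518311  0.02618815  0.01476659]
```

View pics/c5.png

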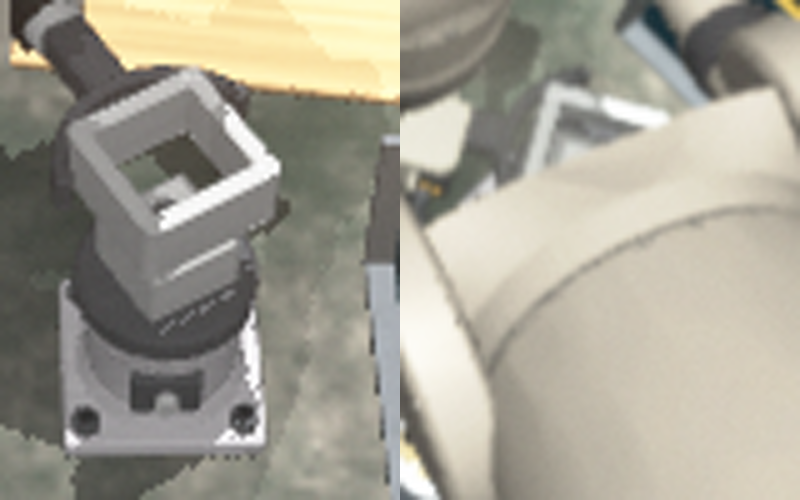

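```bash
python3 - <<'E'
from h import *
p=np.array([[70,130],[195,66],[281,163],[154,237]])/5+[265,205]
ring('scene',p,128.4)
i=np.array([[108,163],[190,102],[250,165],[160,227]])/5+[265,205]; ring('scene',i,128.4)
E
```

```text
scene z 128.4 ctr [495.  223.9 128.4] sides [48.5 47.  49.7 48.9] ang [ -13.  -102.9  169.2   75.6] mod90 -12.8
scene z 128.4 ctr [490.9 219.2 128.4] sides [36.2 31.  37.6 29.3] ang [  -3.3 -100.5  173.8   76.4] mod90 -8.4
```

```bash
python3 -m creep '-0.0007 0 -0.006 0 0 0 0; 0 0 -0.005 0 0 0 0; 0 0 -0.004 0 0 0 0; 0 0 -0.003 0 0 0 0; 0 0 0 0 0 0 0'; python3 -m creep '0 0 -0.003 0 0 0 0; 0 0 -0.003 0 0 0 0; 0 0 0 0 0 0 0';python3 - <<'E'
from h import *
o=readout.get_obs();print(o['contact_force'],o['moment'])
E
```

```text
time: 5.2
tool_pos: [515.7, 312.5, 154.7]
tcp_rot: [-3.14, 0.001, 1.324]
contact_force: [0.5, -0.1, -3.4]
grip_width: 21.7
finger_force: 30.0
time: 5.45
tool_pos: [515.9, 312.6, 149.1]
tcp_rot: [-3.141, 0.001, 1.324]
contact_force: [-0.0, 0.4, -2.5]
grip_width: 21.9
finger_force: 30.0
[-0.01499694  0.3636622  -2.46289885] [-0.10170995  0.05964132  0.03869879]
```

```bash
python3 -m creep '0 0 -0.003 0 0 0 0; 0 0 -0.003 0 0 0 0; 0 0 -0.003 0 0 0 0; 0 0 0 0 0 0 0; 0 0 0 0 0 0 0'; python3 -m creep '0 0 -0.002 0 0 0 0; 0 0 -0.001 0 0 0 0; 0 0 -0.001 0 0 0 0; 0 0 0 0 0 0 0; 0 0 0 0 0 0 0';python3 - <<'E'
from h import *
o=readout.get_obs();print(o['contact_force'],o['moment'])
E
```

```text
time: 5.87
tool_pos: [516.0, 312.6, 140.5]
tcp_rot: [-3.141, 0.0, 1.324]
contact_force: [-0.2, -0.2, -2.2]
grip_width: 21.8
finger_force: 30.0
time: 6.28
tool_pos: [516.2, 312.7, 137.1]
tcp_rot: [3.141, -0.0, 1.324]
contact_force: [-0.1, 0.4, -1.7]
grip_width: 21.4
finger_force: 30.0
[-0.13492267  0.35940512 -1.68055718] [-0.19511383  0.14611379 -0.03065557]
```

```bash
python3 -m creep '0 0 -0.001 0 0 0 0; 0 0 0 0 0 0 0;  0 0 0 0 0 0 0';python3 -m creep '0 0 -0.001 0 0 0 0; 0 0 0 0 0 0 0; 0 0 0 0 0 0 0'; python3 - <<'E'
from h import *
o=readout.get_obs();print(o['tool_pos'],o['contact_force'],o['moment'])
a=viewer.capture('scene');b=viewer.capture('wrist')
cv2.imwrite('pics/s5.png',a[:,:,::-1])
def crop(im,x,y,w,h,s): return cv2.resize(im[y:y+h,x:x+w,::-1],None,fx=s,fy=s,interpolation=cv2.INTER_CUBIC)
cv2.imwrite('pics/c6.png',np.hstack([crop(a,215,180,130,130,3),crop(b,0,0,560,546,1)[:390,:400] if 0 else cv2.resize(b[:,:,::-1],(400,390))]))
E
```

```text
time: 6.53
tool_pos: [516.2, 312.9, 136.2]
tcp_rot: [3.141, -0.001, 1.324]
contact_force: [-1.0, -0.2, 2.9]
grip_width: 21.8
finger_force: 30.0
time: 6.78
tool_pos: [516.3, 313.1, 135.0]
tcp_rot: [3.141, -0.001, 1.324]
contact_force: [-1.7, 2.6, 3.2]
grip_width: 21.5
finger_force: 30.0
[516.29281566 313.07292526 135.04489581] [-1.71556965  2.55175999  3.18706732] [ 0.13966458  0.33781963 -0.10727924]
```

View pics/c6.png

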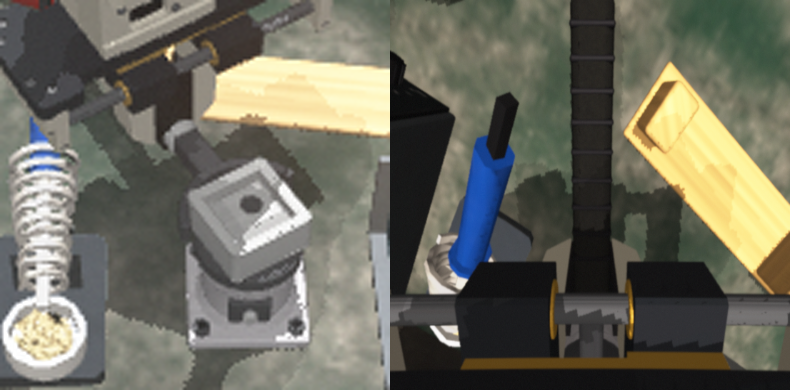

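The socket is seated: the scene view shows the head inside the ring and the ring resting on the collar. The wrist view shows the gripper clear of the iron. Next, the arc increments.

```bash
cat > tq.py <<'E'
from h import *
S=np.array([493.5,224.,0])
o=readout.get_obs(); r=o['tool_pos']-S
M=o['moment'][2]+(r[0]*o['contact_force'][1]-r[1]*o['contact_force'][0])/1000
print('yaw',round(float(o['tcp_rot'][2]),4),'pos ang',round(float(np.arctan2(r[1],r[0])),4),'rad',np.hypot(*r[:2]).round(1),'z',r[2].round(1),'F',o['contact_force'].round(1),'Mz',o['moment'].round(2),'torque about S',round(float(M),2))
E
python3 tq.py; python3 - <<'E'
import numpy as np
t=1.322-0.05*np.arange(20); P=91.9*np.c_[np.cos(t),np.sin(t)]
for i in range(19): print(round(t[i+1],3),np.round(P[i+1]-P[i],1))
E
```

```text
yaw 1.3238 pos ang 1.3201 rad 91.9 z 135.0 F [-0.4  3.6  4. ] Mz [ 0.21  0.29 -0.1 ] torque about S 0.01
1.272 [ 4.4 -1.2]
1.222 [ 4.4 -1.5]
1.172 [ 4.3 -1.7]
1.122 [ 4.2 -1.9]
1.072 [ 4.1 -2.1]
1.022 [ 4.  -2.3]
0.972 [ 3.9 -2.5]
0.922 [ 3.7 -2.7]
0.872 [ 3.6 -2.9]
0.822 [ 3.4 -3. ]
0.772 [ 3.3 -3.2]
0.722 [ 3.1 -3.4]
0.672 [ 2.9 -3.5]
0.622 [ 2.8 -3.7]
0.572 [ 2.6 -3.8]
0.522 [ 2.4 -3.9]
0.472 [ 2.2 -4. ]
0.422 [ 2.  -4.1]
0.372 [ 1.8 -4.2]
```

```bash
python3 -m creep '0.0044 -0.0009 0 0 0 -0.05 0; 0.0044 -0.0015 0 0 0 -0.05 0; 0.0043 -0.0017 0 0 0 -0.05 0; 0.0042 -0.0019 0 0 0 -0.05 0; 0 0 0 0 0 0 0; 0 0 0 0 0 0 0'; python3 tq.py
```

```text
time: 7.38
tool_pos: [533.4, 306.1, 134.6]
tcp_rot: [-3.142, 0.001, 1.124]
contact_force: [-1.0, -1.0, 2.7]
grip_width: 22.0
finger_force: 30.0
yaw 1.124 pos ang 1.1183 rad 91.3 z 134.6 F [-1.  -1.   2.7] Mz [-0.57  0.37 -0.1 ] torque about S -0.06
```

```bash
python3 -m creep '0.0041 -0.0021 0 0 0 -0.05 0; 0 0 0 0 0 0 0; 0 0 0 0 0 0 0'|grep force; python3 tq.py;  python3 -m creep '0.004 -0.0023 0 0 0 -0.05 0; 0 0 0 0 0 0 0; 0 0 0 0 0 0 0'|grep force; python3 tq.py
```

```text
contact_force: [-0.1, -1.4, 3.3]
finger_force: 30.0
yaw 1.0752 pos ang 1.0708 rad 91.3 z 134.6 F [-0.1 -1.4  3.3] Mz [-0.71  0.52 -0.02] torque about S -0.08
contact_force: [-2.8, -2.6, 3.4]
finger_force: 30.0
yaw 1.0257 pos ang 1.0218 rad 91.4 z 134.5 F [-2.8 -2.6  3.4] Mz [-0.88  0.67 -0.09] torque about S 0.01
```

```bash
python3 -m creep '0.0039 -0.0025 0 0 0 -0.05 0; 0 0 0 0 0 0 0; 0 0 0 0 0 0 0'|grep force; python3 tq.py
```

```text
contact_force: [-3.8, -2.2, 2.6]
finger_force: 30.0
yaw 0.9759 pos ang 0.9726 rad 91.4 z 134.5 F [-3.8 -2.2  2.6] Mz [-0.91  0.85 -0.15] torque about S 0.02
```

```bash
python3 -m creep '0.0034 -0.0031 0.0006 0 0 -0.05 0; 0 0 0 0 0 0 0; 0 0 0 0 0 0 0'|grep xx; python3 tq.py;  python3 -m creep '0.0034 -0.0031 0.0004 0 0 -0.05 0; 0 0 0 0 0 0 0; 0 0 0 0 0 0 0'|grep xx; python3 tq.py
```

```text
yaw 0.926 pos ang 0.9229 rad 91.2 z 134.9 F [-2.2 -0.7  1. ] Mz [-0.45  0.53 -0.07] torque about S 0.05
yaw 0.876 pos ang 0.8737 rad 91.1 z 135.3 F [-1.7  0.6 -1.8] Mz [-0.13  0.4  -0.01] torque about S 0.14
```

```bash
python3 -m creep '0.0021 -0.0018 0 0 0 -0.03 0; 0 0 0 0 0 0 0; 0 0 0 0 0 0 0'|grep xx; python3 tq.py;  python3 -m creep '0.0021 -0.0019 0 0 0 -0.03 0; 0 0 0 0 0 0 0; 0 0 0 0 0 0 0'|grep xx; python3 tq.py
```

```text
yaw 0.8458 pos ang 0.8436 rad 91.1 z 135.4 F [-2.4  0.3 -2.1] Mz [ 0.03  0.41 -0.1 ] torque about S 0.08
yaw 0.8153 pos ang 0.8125 rad 91.1 z 135.5 F [-2.1  0.9 -2.7] Mz [ 0.1   0.44 -0.2 ] torque about S -0.0
```

```bash
python3 -m creep '0.002 -0.002 0 0 0 -0.03 0; 0 0 0 0 0 0 0; 0 0 0 0 0 0 0'|grep xx; python3 tq.py
```

```text
yaw 0.7851 pos ang 0.7812 rad 91.1 z 135.6 F [-2.5  1.2 -3.9] Mz [ 0.28  0.49 -0.27] torque about S -0.03
```

```bash
python3 -m creep '0.002 -0.002 -0.0006 0 0 -0.03 0; 0 0 0 0 0 0 0; 0 0 0 0 0 0 0'|grep xx; python3 tq.py;  python3 -m creep '0.0019 -0.002 0 0 0 -0.03 0; 0 0 0 0 0 0 0; 0 0 0 0 0 0 0'|grep xx; python3 tq.py
```

```text
yaw 0.7551 pos ang 0.7499 rad 91.1 z 135.2 F [-3.5  1.4 -0.8] Mz [ 0.19  0.78 -0.25] torque about S 0.06
yaw 0.7251 pos ang 0.7191 rad 91.1 z 135.2 F [-4.   1.4 -0.8] Mz [ 0.21  0.88 -0.29] torque about S 0.05
```

```bash
python3 -m creep '0.0018 -0.002 0 0 0 -0.03 0; 0 0 0 0 0 0 0; 0 0 0 0 0 0 0'|grep xx; python3 tq.py
```

```text
yaw 0.6952 pos ang 0.6895 rad 91.1 z 135.1 F [-5.   1.4 -0.5] Mz [ 0.18  0.96 -0.28] torque about S 0.11
```

```bash
python3 -m creep '0.0018 -0.0021 0 0 0 -0.03 0; 0 0 0 0 0 0 0; 0 0 0 0 0 0 0'|grep xx; python3 tq.py
```

```text
yaw 0.6654 pos ang 0.6599 rad 91.1 z 135.1 F [-5.1  1.7 -0.9] Mz [ 0.15  0.98 -0.33] torque about S 0.08
```

```bash
python3 -m creep '0.0017 -0.0021 0 0 0 -0.03 0; 0 0 0 0 0 0 0; 0 0 0 0 0 0 0'|grep xx; python3 tq.py
```

```text
yaw 0.6354 pos ang 0.6303 rad 91.2 z 135.1 F [-5.5  0.3 -0.7] Mz [ 0.11  1.04 -0.32] torque about S 0.0
```

```bash
python3 -m creep '0.0017 -0.0022 0 0 0 -0.03 0; 0 0 0 0 0 0 0; 0 0 0 0 0 0 0'|grep xx; python3 tq.py
```

```text
yaw 0.6059 pos ang 0.6056 rad 91.1 z 135.0 F [-7.3  2.7  0.1] Mz [ 0.35  1.32 -0.15] torque about S 0.43
```

```bash
python3 -m creep '0.0011 -0.0015 0 0 0 -0.02 0; 0 0 0 0 0 0 0; 0 0 0 0 0 0 0'|grep xx; python3 tq.py
```

```text
yaw 0.5867 pos ang 0.5922 rad 91.1 z 135.0 F [-8.   3.9 -0.2] Mz [0.69 1.59 0.15] torque about S 0.84
```

```bash
python3 -m creep '0.0011 -0.0015 0 0 0 -0.02 0; 0 0 0 0 0 0 0; 0 0 0 0 0 0 0'|grep xx; python3 tq.py
```

```text
yaw 0.5668 pos ang 0.5727 rad 91.1 z 135.0 F [-8.6  5.   0.5] Mz [0.67 1.65 0.18] torque about S 0.99
```

```bash
python3 -m creep '0.0011 -0.0015 0 0 0 -0.02 0; 0 0 0 0 0 0 0; 0 0 0 0 0 0 0'|grep xx; python3 tq.py
```

```text
yaw 0.5469 pos ang 0.5529 rad 91.2 z 135.0 F [-8.8  4.7  1.3] Mz [0.68 1.66 0.18] torque about S 0.97
```

```bash
python3 -m creep '0.0011 -0.0016 0 0 0 -0.02 0; 0 0 0 0 0 0 0; 0 0 0 0 0 0 0'|grep xx; python3 tq.py; python3 - <<'E'
from h import *
a=viewer.capture('scene');cv2.imwrite('pics/s6.png',a[:,:,::-1])
cv2.imwrite('pics/c7.png',cv2.resize(a[170:290,220:360,::-1],None,fx=5,fy=5,interpolation=cv2.INTER_CUBIC))
E
```

```text
yaw 0.5269 pos ang 0.5331 rad 91.1 z 134.9 F [-9.6  4.7  1. ] Mz [0.73 1.73 0.13] torque about S 0.95
```

View pics/c7.png

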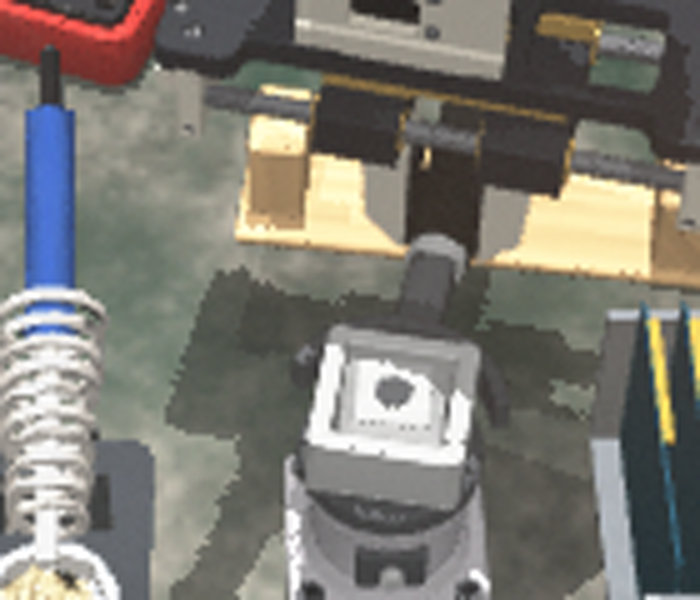

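The wrench is seated, the head is visible in the ring, and nothing touches the rack or the iron. I'll compare the socket's angle with the handle's.

```bash
python3 - <<'E'
from h import *
p=np.array([[330,325],[480,345],[462,465],[303,443]])/5+[220,170]
ring('scene',p,91)
E
```

```text
scene z 91 ctr [494.3 224.2  91. ] sides [50.2 48.7 51.5 48.7] ang [ -55.4 -145.6  124.6   33. ] mod90 34.1
```

```bash
python3 -m creep '0.0008 -0.0012 0 0 0 -0.015 0; 0 0 0 0 0 0 0; 0 0 0 0 0 0 0'|grep xx; python3 tq.py;  python3 -m creep '-0.0012 0.0015 0 0 0 0.02 0; -0.0011 0.0015 0 0 0 0.02 0; -0.0011 0.0015 0 0 0 0.02 0; -0.0011 0.0015 0 0 0 0.02 0; 0 0 0 0 0 0 0; 0 0 0 0 0 0 0'|grep xx; python3 tq.py
```

```text
yaw 0.512 pos ang 0.5183 rad 91.2 z 134.9 F [-8.8  5.2  0.6] Mz [0.73 1.79 0.21] torque about S 1.02
yaw 0.5923 pos ang 0.5982 rad 91.1 z 135.1 F [-7.8  4.8 -0.6] Mz [0.69 1.45 0.13] torque about S 0.89
```

```bash
python3 -m creep '-0.0011 0.0014 0 0 0 0.02 0; 0 0 0 0 0 0 0; 0 0 0 0 0 0 0'|grep xx; python3 tq.py;  python3 -m creep '-0.0006 0.0008 0 0 0 0.01 0; 0 0 0 0 0 0 0; 0 0 0 0 0 0 0'|grep xx; python3 tq.py
```

```text
yaw 0.6111 pos ang 0.6091 rad 91.1 z 135.1 F [-5.6  2.1 -0.6] Mz [ 0.39  1.16 -0.29] torque about S 0.15
yaw 0.6208 pos ang 0.6165 rad 91.1 z 135.1 F [-5.5  2.4 -0.5] Mz [ 0.27  1.07 -0.35] torque about S 0.12
```

```bash
python3 -m creep '0 0 0 0 0 0 30; 0 0 0 0 0 0 40; 0 0 0 0 0 0 50; 0 0 0 0 0 0 50; 0 0 0 0 0 0 50; 0 0 0 0 0 0 50'; python3 -m creep '0 0 0.005 0 0 0 50; 0 0 0.015 0 0 0 50; 0 0 0.03 0 0 0 50; 0 0 0.03 0 0 0 50; 0 0 0.03 0 0 0 50; 0 0 0.03 0 0 0 50; 0 0 0.02 0 0 0 50; 0 0 0 0 0 0 50'; python3 - <<'E'
from h import *
a=viewer.capture('scene');cv2.imwrite('pics/s7.png',a[:,:,::-1])
b=cv2.imread('pics/s6.png')[:,:,::-1]
# automatic check: socket region unchanged since the look while turning, and bystander regions vs start
c=cv2.imread('pics/scene0.png')[:,:,::-1]
d=lambda p,q,y0,y1,x0,x1: float(np.abs(p[y0:y1,x0:x1].astype(int)-q[y0:y1,x0:x1]).mean().round(1))
print('socket',d(a,b,235,265,280,318),'meter',d(a,c,140,185,180,258),'dish',d(a,c,185,220,155,198),'marker',d(a,c,320,336,255,332),'iron',d(a,c,180,305,205,248),'bottle',d(a,c,205,222,140,160))
g=a[234:268,278:320].min(2); print('bright ring bbox',[ (int(v.min()),int(v.max())) for v in np.where(g>170)])
E
```

```text
time: 13.68
tool_pos: [568.6, 276.3, 135.3]
tcp_rot: [3.141, -0.001, 0.619]
contact_force: [0.9, -0.3, -0.8]
grip_width: 45.5
finger_force: 0.0
time: 14.35
tool_pos: [569.8, 276.9, 301.3]
tcp_rot: [3.139, -0.01, 0.619]
contact_force: [1.1, -0.0, 0.2]
grip_width: 45.9
finger_force: 0.0
socket 30.0 meter 10.6 dish 11.9 marker 9.1 iron 12.9 bottle 11.8
bright ring bbox [(4, 33), (0, 36)]
```

```bash
python3 - <<'E'
from h import *
a,b,c=[cv2.cvtColor(cv2.imread(f'pics/{n}.png'),cv2.COLOR_BGR2GRAY).astype(np.float32) for n in('s7','s6','scene0')]
def pc(p,q,y0,y1,x0,x1):
    r=cv2.phaseCorrelate(p[y0:y1,x0:x1].copy(),q[y0:y1,x0:x1].copy(),cv2.createHanningWindow((x1-x0,y1-y0),cv2.CV_32F));return np.round([*r[0],r[1]],2)
for n,v in dict(meter=(135,190,176,264),dish=(180,224,150,202),marker=(316,340,250,336),iron=(175,310,205,252),bottle=(175,235,95,145)).items(): print(n,pc(c,a,*v))
print('socket vs while turning',pc(b,a,228,278,272,326))
im=cv2.imread('pics/s7.png'); 
# dark grip: hull of dark low-saturation pixels between the socket and cap, fitted line on z=85
m=((im.max(2)<60)).astype(np.uint8); m[:, :255]=0; m[:,345:]=0; m[:130]=0; m[240:]=0
n,l,s,ce=cv2.connectedComponentsWithStats(m)
for i in np.argsort(-s[1:,4])[:3]+1: print(s[i],ce[i].round(0))
i=np.argmax(s[1:,4])+1; P=np.argwhere(l==i)[:,::-1].astype(np.float32); W=plane('scene',P,80)[:,:2].astype(np.float32)
print(cv2.minAreaRect(W))
o=readout.get_obs(); print(o['tool_pos'],o['time'])
E
```

```text
meter [ 0.06 -0.02  0.98]
dish [0.01 0.45 0.98]
marker [0.   0.36 0.85]
iron [0.01 0.52 1.  ]
bottle [0.03 0.01 1.  ]
socket vs while turning [ 0.29 -0.16  0.82]
[263 131   7  13  62] [266. 138.]
[294 130   3  18  34] [295. 137.]
[316 173   1   5   5] [316. 175.]
((658.1881713867188, 461.33392333984375), (35.510101318359375, 11.927396774291992), 44.4316291809082)
[569.09262128 276.66257604 298.43802214] 14.4
```

```bash
python3 -m creep '0 0 0 0 0 0 50; 0 0 0 0 0 0 50'|head -2; python3 -c "
from plant import order;print(order.close_job())"
```

```text
time: 14.57
tool_pos: [567.8, 276.2, 293.8]
the job is handed in; nothing more can be done
None
```

The wrench is on the tightened screw and the job is handed in: it gave once by about 5°, I eased off and let go, and the final camera check showed the socket still in place and the bystanders unmoved, at 14.6 s of the 70 s limit.

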